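Shingle the wrapper-shade plaques in the display tray

TASK

In the cigar ageing room, finish the row of shade plaques in the wooden tray, fanned like roof shingles. Lay the red-brown plaque over the lower half of the tray's fixed dark plaque, in line with it and leaning on it with its low end at the tray floor; then lay the cream plaque over the lower half of the red-brown one in the same way. Leave the green plaque where it lies.

Things in the scene. Friction and masses are not known exactly. Their poses are not given: they have to be found in the camera images.
- tray: Fixed wooden tray 250 (x) by 150 (y) mm, floor 5 thick, rim 6 wide, 11 high. Origin: centre of underside, on the bench; z up; x runs down the row. Fixed dark plaque, size as the loose ones: centre x -65, y 0, z 22.8, long along x, sloping 13.9 deg, -x end raised, +x end on the floor. Plaques laid flush in steps of 50 mm have the same slope and centre height: red-brown at x -15, cream at x 35.
- red_mid (a point): Red-brown loose wooden plaque, 100 mm long (its x), 44 mm wide (its y), 12 mm thick (its z), about 50 g, both faces and both ends alike. It starts flat on the bench. This point is its centre, half-way up its thickness (6 mm above the bench at the start).
- cream_mid (a point): Cream (pale yellowish) loose wooden plaque, 100 mm long (its x), 44 mm wide (its y), 12 mm thick (its z), about 50 g, both faces and both ends alike. It starts flat on the bench. This point is its centre, half-way up its thickness (6 mm above the bench at the start).
- green_mid (a point): Green loose wooden plaque, not part of the job, 100 mm long (its x), 44 mm wide (its y), 12 mm thick (its z), about 50 g, both faces and both ends alike. It starts flat on the bench. This point is its centre, half-way up its thickness (6 mm above the bench at the start).
There are look-alikes about, which are no part of the job. What is meant by the part that bears red_mid is not grey or yellow, and is the larger of those in its own colour.

How it is judged:
By the outcome, as a careful person would: the job done as asked, in the order asked, and still so for the second after the job is handed in, with the robot touching nothing.
It also fails if it takes over 58 s, if anything falls off the work surface, if the arm or the gripper's body presses on something with over 40 N, if the wrist force passes 120 N, or if a joint passes its speed limit or range.

ROBOT

A 6-joint arm with a two-finger parallel gripper is mounted at the origin on the work surface. World frame = base frame: x ahead of the robot, y to its left, z up, the work surface at z = 0. Lengths are in m, angles in rad, forces in N, time in s.
With the tool pointing down it reaches from about 0.375 to 0.925 m from the base axis. Payload 5.7 kg.
Tool frame: the origin (TCP) lies at the very end of the fingers, on their centre line; the grasp point (between the pads) lies 19 mm behind it; z points along the fingers, y is the line along which they close (so a half turn about z gives the same grasp; the last joint's range is limited). The gripper opens to 88 mm and grips with 3 to 60 N. Pads are 20 mm wide; open, the fingers measure 115 mm over their backs; the gripper's body (75 mm by 178 mm) begins 61 mm behind the grasp point.
Start: joints at [-0.115, 0.359, 1.51, -0, 1.272, -0.115], TCP at [0.6, -0, 0.223] pointing down, gripper open.
Joint ranges: [-2.97, 2.97], [-1.01, 2.36], [0.21, 2.38], [-0.96, 4.11], [0.2, 2.71], [-2.98, 2.98]. Speed limits (rad/s): [2.39, 2.39, 3.14, 3.14, 3.14, 3.14].

INTERFACE

Orientations are given as a rotation vector (axis times angle).
In Python, from workcell import bot gives the robot as it stands.
- The arm moves only by the tool arm_command, never from a script. Its arguments are lists of equal length, an entry for each row: "xyz": the shift along the tool's x, y, z each as a share of 0.1 m, from -1 to 1, a list of three; "rot": the turn, a rotation vector about the tool's x, y, z each as a share of 2 rad, from -1 to 1, a list of three. In form: {"xyz": [[tx, ty, tz], ...], "rot": [[ax, ay, az], ...]}. A call has 1 to 10 rows; each row is the pose to reach, as a shift and turn from the pose commanded when the call began, along the tool's axes at that moment; what a row does not reach only later rows make up. A row lasts 1/8 s, in which the tool goes at most 62.5 mm and 10.7 degrees, less where a joint would pass 70% of its speed; a pose out of reach is approached as far as the arm can. A call with a number of a shift or a turn outside -1 to 1 is refused whole. A call with a gripper value outside its range is refused whole. "fingers" is the finger opening in mm, from 0 to 87.8, set as the call begins (left out, the last holds). The fingers move at their own pace and stop on an object; "newtons" is the grip in N (left out, the last holds). Time passes only in rows, so rows that repeat a pose let the fingers close. It gives the time, the measured TCP pose, the force, the opening and the grip force at its end, in the units of the state.
- bot.state(): the state, without advancing time (a new reading comes with each control period).
- bot.camera(name): name is "scene" or "side" or "wrist"; returns a dict with "frame" (480x640x3 uint8, red, green, blue), "K" (3x3 intrinsics, pixels), "extrinsics" (4x4, takes a point from world to camera coordinates). Camera axes: x right, y up, looking along -z (the intrinsics and any distortion apply to the point x, -y, -z); pixel columns grow to the right and rows downward; lengths in m; the calibration is good to about 2 mm. A picture is of the moment at which its call begins. There is no depth.
- bot.job_done(): hands the job in; it is judged then, once.
The state is a dict: "time": time; "joint_pos": joint angles; "qvel": joint speeds; "joint_torque": joint torques, N m; "position": TCP position; "orientation": TCP orientation; "contact_force": force on the tool from outside, world axes, zero at the start; "ft_torque": the same for the moment, N m; "opening": finger opening in m; "grasp_force": force on a finger pad.
Only numpy, scipy, OpenCV 4.12 (cv2) and the standard library are available. Lean on these libraries where they do the work, as an engineer would, in place of code of your own. Each camera call takes 0.05 s, during which the arm holds its last target. There are 200 camera calls.

## Working session

There is one attempt and no reset: what is moved stays moved. The work goes in short steps, Python scripts to look and compute and a tool call to move; the robot and the scene stay as the last step left them, time stands still between calls to the robot, and variables do not carry over. Pictures are saved under pics/ and viewed, at most 10 in all, crops included, and the job is handed in when it is done.

Besides the shell and the picture viewer there is one more tool, called after "Emit:" as name(argument=value, ...) on one line, values as JSON. arm_command: Moves the arm, as the interface text tells. Its arguments: {"type":"object","properties":{"xyz":{"type":"array","items":{"type":"array","items":{"type":"number"}}},"rot":{"type":"array","items":{"type":"array","items":{"type":"number"}}},"fingers":{"type":"number"},"newtons":{"type":"number"}},"required":["xyz","rot"]}

```bash
mkdir -p pics; ls; python3 - <<'E'
from workcell import bot
import cv2,json,numpy as np
s=bot.state();print({k:np.round(v,3).tolist() for k,v in s.items()})
for n in ["scene","side","wrist"]:
    c=bot.camera(n);cv2.imwrite(f"pics/{n}0.png",c["frame"][:,:,::-1])
    print(n,np.round(c["K"],1).tolist(),np.round(c["extrinsics"],4).tolist(),[k for k in c])
E
```

```text
pics
{'time': 0.0, 'joint_pos': [-0.115, 0.36, 1.511, -0.0, 1.272, -0.115], 'qvel': [0.0, -0.001, -0.0, -0.0, -0.0, -0.001], 'joint_torque': [-0.002, -51.538, -27.072, 0.067, 0.035, -0.0], 'position': [0.599, 0.0, 0.222], 'orientation': [-2.22, -2.22, 0.002], 'contact_force': [-0.001, -0.382, 0.166], 'ft_torque': [0.031, -0.029, 0.033], 'grasp_force': 0.0, 'opening': 0.088}
scene [[612.2, 0.0, 310.6], [0.0, 612.2, 233.9], [0.0, 0.0, 1.0]] [[-0.1205, 0.9926, -0.013, 0.1381], [-0.7052, -0.0764, 0.7049, 0.3286], [0.6987, 0.0941, 0.7092, -1.6381], [0.0, 0.0, 0.0, 1.0]] ['frame', 'K', 'extrinsics']
side [[468.4, 0.0, 324.0], [0.0, 468.4, 238.5], [0.0, 0.0, 1.0]] [[0.7352, -0.6778, 0.0093, -0.402], [0.4053, 0.4506, 0.7954, -0.2143], [-0.5433, -0.581, 0.606, -0.5454], [0.0, 0.0, 0.0, 1.0]] ['frame', 'K', 'extrinsics']
wrist [[335.6, 0.0, 320.5], [0.0, 335.6, 238.2], [0.0, 0.0, 1.0]] [[1.0, 0.0006, -0.0026, -0.5982], [-0.0013, 0.9531, -0.3028, 0.0364], [0.0023, 0.3028, 0.9531, -0.3928], [0.0, 0.0, 0.0, 1.0]] ['frame', 'K', 'extrinsics']
```

View pics/scene0.png

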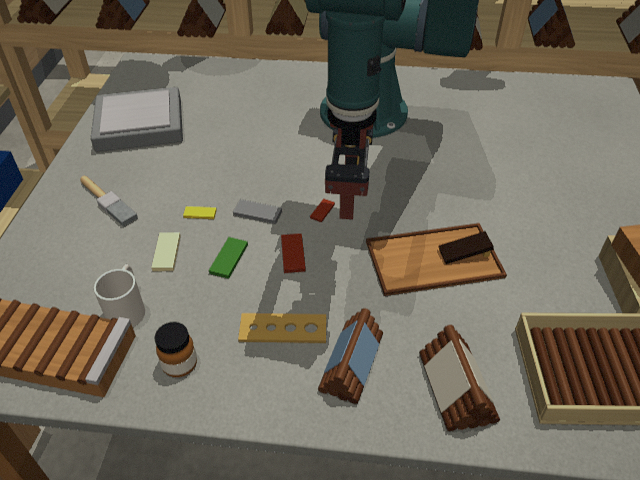

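View pics/side0.png

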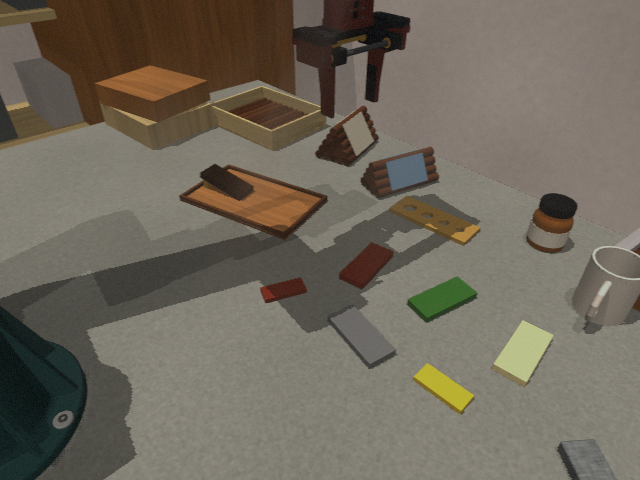

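Candidates for red_mid are the large red-brown plaque at scene (293,253) and a small red look-alike at (322,210). For cream, there is the cream plaque at (167,251), with a small yellow one at (200,212) and a grey one at (257,210) that are not it. Green is at (229,257), and the tray is at (435,258) with the dark plaque at (467,246). I choose (293,253) and (167,251), and will check both in one close crop.

```bash
cat > h.py <<'E'
import numpy as np,cv2
def cast(c,uv,z):
    "pixel -> world point on plane z"
    K,E=c["K"],c["extrinsics"]; uv=np.atleast_2d(np.array(uv,float))
    d=np.c_[(uv[:,0]-K[0,2])/K[0,0],-(uv[:,1]-K[1,2])/K[1,1],-np.ones(len(uv))]@E[:3,:3]
    o=-E[:3,:3].T@E[:3,3]
    return o+d*((z-o[2])/d[:,2])[:,None]
def proj(c,P):
    K,E=c["K"],c["extrinsics"]; p=np.atleast_2d(P)@E[:3,:3].T+E[:3,3]
    return np.c_[K[0,0]*p[:,0]/-p[:,2]+K[0,2],K[1,1]*p[:,1]/p[:,2]+K[1,2]]
def rectify(c,x0,x1,y0,y1,z,s=1000):
    "top view on plane z: row=(x-x0)*s, col=(y-y0)*s"
    P=np.array([[x0,y0,z],[x0,y1,z],[x1,y1,z],[x1,y0,z]])
    w,h=(y1-y0)*s,(x1-x0)*s
    M=cv2.getPerspectiveTransform(proj(c,P).astype(np.float32),np.float32([[0,0],[w,0],[w,h],[0,h]]))
    return cv2.warpPerspective(c["frame"],M,(int(w),int(h)),flags=cv2.INTER_CUBIC)
E
python3 - <<'E'
from workcell import bot
from h import *
c=bot.camera("scene")
print(np.round(cast(c,[[293,253],[322,210],[167,251],[229,257]],.012),3))
print(np.round(cast(c,[[367,239],[481,225],[505,274],[385,293]],.011),3))
f=c["frame"][195:305,130:515,::-1]
a=cv2.resize(f,None,fx=2.07,fy=2.07,interpolation=cv2.INTER_CUBIC)
w=bot.camera("wrist")["frame"][:,:,::-1]; w=cv2.resize(w,(400,300)); 
b=np.zeros((300,a.shape[1],3),np.uint8); b[:,:400]=w
b[:,400:797]=cv2.resize(bot.camera("side")["frame"][150:390,240:560,::-1],(397,300))[:,:a.shape[1]-400]
cv2.imwrite("pics/c1.png",np.vstack([a,b]))
E
```

```text
[[ 0.545 -0.109  0.012]
 [ 0.41  -0.064  0.012]
 [ 0.568 -0.369  0.012]
 [ 0.571 -0.238  0.012]]
[[0.488 0.04  0.011]
 [0.42  0.28  0.011]
 [0.555 0.316 0.011]
 [0.63  0.082 0.011]]
```

View pics/c1.png

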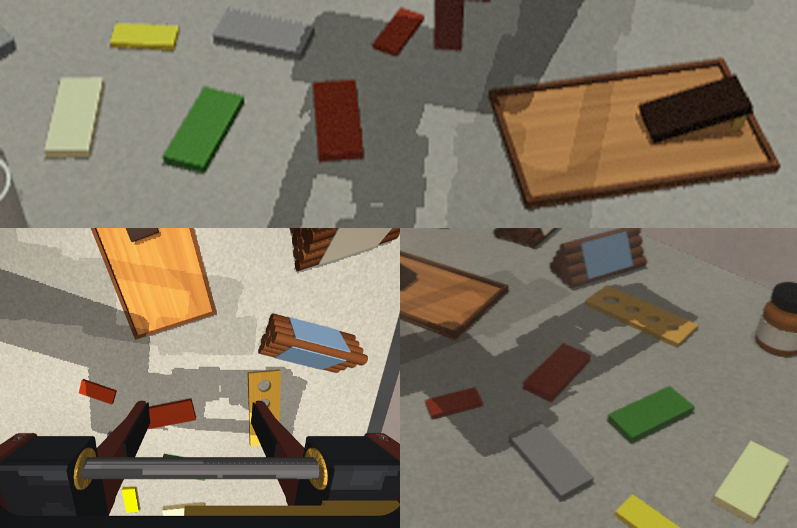

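The crop confirms the choice. The large red-brown plaque is at scene (293,253), clearly bigger than the red look-alike, and the cream plaque is at (167,251). The tray's raised dark end is on the right, so the row runs left towards world -y. Next I'll fit the poses from both cameras.

```bash
cat >> h.py <<'E'
from scipy.optimize import minimize
def box(L,x,y,z,yaw,pitch=0):
    p=np.array([[i,j,k] for i in(-.5,.5) for j in(-.5,.5) for k in(-.5,.5)])*L
    c,s=np.cos(pitch),np.sin(pitch); R1=np.array([[c,0,s],[0,1,0],[-s,0,c]])
    c,s=np.cos(yaw),np.sin(yaw); R2=np.array([[c,-s,0],[s,c,0],[0,0,1]])
    return p@(R2@R1).T+[x,y,z]
def sil(c,boxes,S=4):
    m=np.zeros((480*S,640*S),np.uint8)
    for b in boxes:
        h=cv2.convexHull(((proj(c,b)+.5)*S).astype(np.float32))
        cv2.fillConvexPoly(m,np.round(h).astype(np.int32),255)
    return cv2.resize(m,(640,480),interpolation=cv2.INTER_AREA)/255.
def fit(cams,masks,model,p0,sc=(.008,.008,.1)):
    def cost(p): return sum(np.abs(sil(c,model(p))-m).sum()/m.sum() for c,m in zip(cams,masks))
    best=None
    for q in (p0,None):
        q=p0 if q is not None else best.x
        sim=np.vstack([q]+[q+np.eye(len(q))[i]*sc[i] for i in range(len(q))])
        best=minimize(cost,q,method="Nelder-Mead",options=dict(initial_simplex=sim,xatol=1e-4,fatol=1e-4,maxiter=150))
    return best.x,best.fun
def blob(c,test,xyz):
    "mask of the coloured blob nearest to a world point"
    hsv=cv2.cvtColor(cv2.GaussianBlur(c["frame"],(0,0),.6),cv2.COLOR_RGB2HSV).astype(int); m=test(*np.moveaxis(hsv,2,0)).astype(np.uint8)
    n,l,st,ce=cv2.connectedComponentsWithStats(m); u=proj(c,xyz)[0]
    k=1+np.argmin(np.hypot(*(ce[1:]-u).T)+1e3*(st[1:,4]<150)); return (l==k).astype(float),st[k]
SZ=np.array([.1,.044,.012])
T=dict(red=lambda h,s,v:((h<10)|(h>172))&(s>130),cream=lambda h,s,v:(h>20)&(h<42)&(s>45)&(s<130),
 green=lambda h,s,v:(h>45)&(h<75)&(s>120),tray=lambda h,s,v:((h<28)&(s>85))|(v<30))
flat=lambda p:[box(SZ,p[0],p[1],.006,p[2])]
def tray(p):
    x,y,a=p; d=-.065
    return [box(np.array([.25,.15,.011]),x,y,.0055,a),box(SZ,x+d*np.cos(a),y+d*np.sin(a),.0228,a,np.radians(13.9))]
E
python3 - <<'E'
from workcell import bot
from h import *
cams=[bot.camera(n) for n in("scene","side")]
for n,p0,mod in(("red",[.545,-.109,0.1],flat),("cream",[.568,-.369,0.],flat),("green",[.571,-.238,-.5],flat),("tray",[.523,.18,-1.28],tray)):
    ms=[]
    for c in cams:
        m,st=blob(c,T[n],[p0[0],p0[1],.01]); ms.append(m); print(n,st,end=" ")
    print()
    for C,M in ((cams,ms),(cams[:1],ms[:1]),(cams[1:],ms[1:])):
        p,f=fit(C,M,mod,np.array(p0)); print("  ",np.round(p,4),round(f,3))
E
```

```text
red [281 234  24  39 789] red [ 340  243   53   45 1184] 
   [ 0.5386 -0.1114  0.2127] 0.228
   [ 0.537  -0.1118  0.208 ] 0.075
   [ 0.5385 -0.1114  0.2559] 0.142
cream [152 233  29  39 825] cream [ 491  320   63   67 2286] 
   [ 0.5628 -0.3753  0.1396] 0.165
   [ 0.5636 -0.3736  0.1549] 0.089
   [ 0.5627 -0.3767  0.128 ] 0.028
green [209 238  38  40 822] green [ 409  278   67   41 1363] 
   [ 0.5659 -0.2416 -0.1678] 0.425
   [ 0.5638 -0.2419 -0.1751] 0.137
   [ 0.5695 -0.2398 -0.1371] 0.262
tray [ 366  223  140   73 7060] tray [ 180  165  147   75 5888] 
   [ 0.5199  0.1784 -1.274 ] 0.062
   [ 0.5197  0.178  -1.2782] 0.023
   [ 0.5206  0.1786 -1.2793] 0.038
```

```bash
cat >> h.py <<'E'
T["red"]=lambda h,s,v:((h<14)|(h>165))&(s>95)
T["cream"]=lambda h,s,v:(h>14)&(h<45)&(s>42)&(s<150)
T["green"]=lambda h,s,v:(h>40)&(h<85)&(s>75)
E
python3 - <<'E'
from workcell import bot
from h import *
cams=[bot.camera(n) for n in("scene","side")]
out=[]
for n,p0,mod in(("red",[.5386,-.111,0.22],flat),("cream",[.563,-.375,0.14],flat),("green",[.571,-.238,-.4],flat)):
    ms=[blob(c,T[n],[p0[0],p0[1],.01])[0] for c in cams]; print(n,[m.sum() for m in ms])
    for C,M in ((cams,ms),(cams[:1],ms[:1]),(cams[1:],ms[1:])):
        p,f=fit(C,M,mod,np.array(p0)); print("  ",np.round(p,4),round(f,3))
        if len(C)==2: P=p
    for c,m in zip(cams,ms):
        v=c["frame"][:,:,::-1].copy(); s=(sil(c,mod(P))>.5).astype(np.uint8)
        v=cv2.resize(v,None,fx=4,fy=4,interpolation=cv2.INTER_CUBIC)
        for mm,col in((s,(255,0,0)),(m.astype(np.uint8),(0,255,255))):
            cs,_=cv2.findContours(cv2.resize(mm,None,fx=4,fy=4,interpolation=0),0,1); cv2.drawContours(v,cs,-1,col,1)
        u=(proj(c,[P[0],P[1],.006])[0]*4).astype(int); out.append(v[u[1]-130:u[1]+130,u[0]-130:u[0]+130])
cv2.imwrite("pics/c2.png",np.vstack([np.hstack(out[0::2]),np.hstack(out[1::2])]))
E
```

```text
red [np.float64(820.0), np.float64(1289.0)]
   [ 0.538  -0.1116  0.2105] 0.112
   [ 0.5371 -0.1117  0.2145] 0.051
   [ 0.5385 -0.1117  0.2177] 0.06
cream [np.float64(849.0), np.float64(2302.0)]
   [ 0.5628 -0.3758  0.1302] 0.142
   [ 0.564  -0.3742  0.1379] 0.061
   [ 0.5626 -0.3767  0.1272] 0.029
green [np.float64(876.0), np.float64(1669.0)]
   [ 0.5653 -0.2421 -0.1992] 0.139
   [ 0.5646 -0.2419 -0.1916] 0.077
   [ 0.5658 -0.2425 -0.2054] 0.054
```

View pics/c2.png

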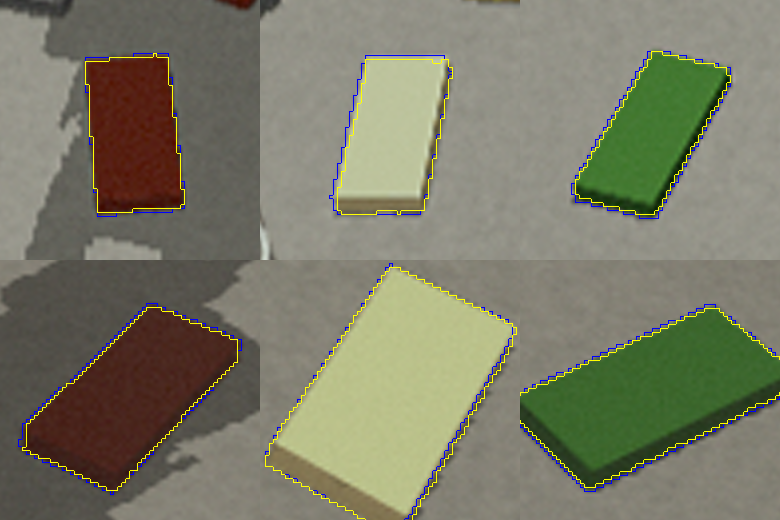

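Poses (x, y, yaw): red-brown (0.538, -0.1115, 0.213), cream (0.563, -0.3755, 0.131) and tray (0.520, 0.178, -1.278). The tray side lengths from the images (249 and 148 mm) match the given sizes. I start the move.

Emit:
arm_command(xyz=[[-1,-0.62,0.8],[-1,-0.62,0.8],[-1,-0.62,0.8],[-1,-0.62,0.8],[-1,-0.62,0.8],[-1,-0.62,0.8],[-1,-0.62,0.8],[-1,-0.62,0.8],[-1,-0.62,0.8],[-1,-0.62,0.8]], rot=[[0,0,0.679],[0,0,0.679],[0,0,0.679],[0,0,0.679],[0,0,0.679],[0,0,0.679],[0,0,0.679],[0,0,0.679],[0,0,0.679],[0,0,0.679]], fingers=66, newtons=25)

```text
time: 1.75
position: [0.538, -0.1, 0.1427]
orientation: [3.124, 0.335, 0.0]
contact_force: [0.4, -0.1, 1.1]
opening: 0.0662
grasp_force: 0.0
```

```bash
cat > plan.py <<'E'
from scipy.spatial.transform import Rotation as Ro
from workcell import bot
import numpy as np,sys
def plan(p,psi,tilt=0.):
    "shares from the measured pose to TCP p, tool y at world angle psi, tilt (rad) about tool y"
    s=bot.state(); R=Ro.from_rotvec(s["orientation"])
    G=Ro.from_euler("z",psi)*Ro.from_matrix([[0,1,0],[1,0,0],[0,0,-1]])*Ro.from_euler("y",tilt)
    print("meas",np.round(s["position"],4),"z-axis",np.round(R.apply([0,0,1]),3),"F",np.round(s["contact_force"],1),"open",round(s["opening"],4),"grip",round(s["grasp_force"],1),"t",round(s["time"],2))
    print("xyz",np.round(R.inv().apply(np.array(p)-s["position"])/.1,3),"rot",np.round((R.inv()*G).as_rotvec()/2,4))
TR=np.array([.520,.178,0]);A=-1.278;TILT=np.radians(13.9)
def slot(d,off,up=0,side=0):
    "TCP for a plaque centre at tray x=d; off: TCP beyond centre along tool z; up: lift"
    ux=np.array([np.cos(A),np.sin(A),0]); uy=np.array([-np.sin(A),np.cos(A),0]); n=np.sin(TILT)*ux+np.cos(TILT)*np.array([0,0,1])
    return TR+d*ux+side*uy+[0,0,.0228+up]-off*n
E
python3 -c "
from plan import *
plan([.538,-.1115,.0025],-1.358)"
```

```text
meas [ 0.538  -0.1     0.1427] z-axis [ 0. -0. -1.] F [ 0.4 -0.1  1.1] open 0.0662 grip 0.0 t 1.75
xyz [-0.025  0.112  1.402] rot [ 0.     -0.      0.0005]
```

Emit:
arm_command(xyz=[[-0.025,0.112,0.5],[-0.025,0.112,0.95],[-0.025,0.112,0.95],[-0.025,0.112,0.95]], rot=[[0,0,0],[0,0,0],[0,0,0],[0,0,0]])

```text
time: 2.25
position: [0.5387, -0.1117, 0.0487]
orientation: [3.123, 0.334, 0.001]
contact_force: [-0.5, -0.8, 0.4]
opening: 0.066
grasp_force: 0.0
```

```bash
python3 -c "
from plan import *
plan([.538,-.1115,.0025],-1.358)"
```

```text
meas [ 0.5387 -0.1117  0.0487] z-axis [ 0.001 -0.    -1.   ] F [-0.5 -0.8  0.4] open 0.066 grip 0.0 t 2.25
xyz [-0.006 -0.003  0.462] rot [ 0.0002 -0.0004  0.0002]
```

Emit:
arm_command(xyz=[[-0.005,0,0.2],[-0.005,0,0.35],[-0.005,0,0.45],[-0.005,0,0.455],[-0.005,0,0.455]], rot=[[0,0,0],[0,0,0],[0,0,0],[0,0,0],[0,0,0]])

```text
time: 2.88
position: [0.5377, -0.1116, 0.0025]
orientation: [3.124, 0.334, 0.001]
contact_force: [-0.1, -0.6, 0.2]
opening: 0.0661
grasp_force: 0.0
```

Emit:
arm_command(xyz=[[0,0,0],[0,0,0],[0,0,0],[0,0,0],[0,0,0]], rot=[[0,0,0],[0,0,0],[0,0,0],[0,0,0],[0,0,0]], fingers=30, newtons=25)

```text
time: 3.5
position: [0.5376, -0.1117, 0.0024]
orientation: [3.124, 0.334, 0.001]
contact_force: [0.1, -0.8, 3.5]
opening: 0.0438
grasp_force: 25.0
```

```bash
python3 -c "
from plan import *
print(slot(-.015,.0035,.08));plan(slot(-.015,.0035,.08),.293,TILT);plan(slot(-.015,.0035,.08),.293,-TILT)
G=Ro.from_euler('z',.293)*Ro.from_matrix([[0,1,0],[1,0,0],[0,0,-1]])*Ro.from_euler('y',TILT)
print(G.apply([0,0,1]), np.cos(A),np.sin(A))"
```

```text
[0.51542786 0.19316662 0.09940249]
meas [ 0.5376 -0.1117  0.0024] z-axis [ 0. -0. -1.] F [ 0.1 -0.8  3.5] open 0.0438 grip 25.0 t 3.5
xyz [ 0.428 -3.026 -0.971] rot [ 0.1003  0.0924 -0.821 ]
meas [ 0.5376 -0.1117  0.0024] z-axis [ 0. -0. -1.] F [ 0.1 -0.8  3.5] open 0.0438 grip 25.0 t 3.5
xyz [ 0.428 -3.026 -0.971] rot [-0.0998 -0.0924 -0.821 ]
[-0.06938402  0.22998993 -0.97071648] 0.2886306666449516 -0.957440514221166
```

Emit:
arm_command(xyz=[[0,0,-0.5],[0,0,-1],[0,-0.5,-1],[0,-1,-1],[0,-1,-1],[0,-1,-1],[0,-1,-1],[0,-1,-1],[0,-1,-1],[0,-1,-1]], rot=[[0,0,0],[0,0,0],[0,0,-0.1],[0,0,-0.2],[0,0,-0.3],[0,0,-0.4],[0,0,-0.48],[0,0,-0.56],[0,0,-0.64],[0,0,-0.7]])

```text
time: 4.75
position: [0.5158, -0.0137, 0.1018]
orientation: [-2.169, -2.272, 0.001]
contact_force: [-0.1, -0.2, -0.6]
opening: 0.0436
grasp_force: 25.0
```

```bash
python3 -c "
from plan import *
plan(slot(-.015,.0035,.08),.293,TILT)"
```

```text
meas [ 0.5158 -0.0137  0.1018] z-axis [-0.001  0.    -1.   ] F [-0.1 -0.2 -0.6] open 0.0436 grip 25.0 t 4.75
xyz [2.067 0.092 0.025] rot [ 0.0145  0.1205 -0.1228]
```

Emit:
arm_command(xyz=[[0.5,0.05,0],[1,0.05,0],[1,0.05,0],[1,0.05,0]], rot=[[0,0,-0.06],[0,0,-0.123],[0,0,-0.123],[0,0,-0.123]])

```text
time: 5.25
position: [0.5167, 0.0861, 0.1019]
orientation: [-1.879, -2.517, 0.001]
contact_force: [-0.6, -0.9, -0.5]
opening: 0.0435
grasp_force: 25.0
```

```bash
python3 -c "
from plan import *
plan(slot(-.015,.0035,.08),.293,TILT)"
```

```text
meas [0.5167 0.0861 0.1019] z-axis [-0.001 -0.    -1.   ] F [-0.6 -0.9 -0.5] open 0.0435 grip 25.0 t 5.25
xyz [1.03  0.291 0.024] rot [-1.000e-04  1.214e-01 -2.500e-03]
```

Emit:
arm_command(xyz=[[0.5,0.15,0],[1,0.291,0.025],[1,0.291,0.025],[1,0.291,0.025],[1,0.291,0.025]], rot=[[0,0.06,0],[0,0.121,-0.002],[0,0.121,-0.002],[0,0.121,-0.002],[0,0.121,-0.002]])

```text
time: 5.88
position: [0.5166, 0.1893, 0.0997]
orientation: [-1.756, -2.359, -0.213]
contact_force: [-0.7, -0.4, -0.9]
opening: 0.0437
grasp_force: 25.0
```

```bash
python3 - <<'E'
from plan import *
from h import *
plan(slot(-.015,.0035,.003),.293,TILT)
# where is the plaque in the hand, from the images: fit shift along length
cams=[bot.camera(n) for n in("scene","side")]
v=[cv2.resize(c["frame"][y:y+150,x:x+200,::-1],(400,300),interpolation=cv2.INTER_CUBIC) for c,x,y in((cams[0],340,170),(cams[1],160,80))]
cv2.imwrite("pics/c3.png",np.hstack(v))
E
```

```text
meas [0.5166 0.1893 0.0997] z-axis [-0.068  0.229 -0.971] F [-0.7 -0.4 -0.9] open 0.0437 grip 25.0 t 5.88
xyz [-0.145 -0.     0.76 ] rot [ 0.0004  0.0008 -0.001 ]
```

View pics/c3.png

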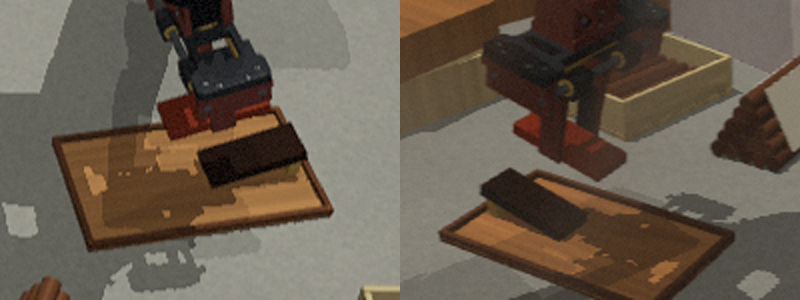

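The scene half shows the red-brown plaque held over the tray at crop (215,115), and the side half shows it tilted parallel to the dark plaque. I lower it.

Emit:
arm_command(xyz=[[-0.07,0,0.38],[-0.125,0,0.65],[-0.145,0,0.76],[-0.145,0,0.76],[-0.145,0,0.76]], rot=[[0,0,0],[0,0,0],[0,0,0],[0,0,0],[0,0,0]])

```text
time: 6.6
position: [0.5162, 0.1945, 0.0233]
orientation: [-1.755, -2.36, -0.215]
contact_force: [0.2, -1.0, -0.5]
opening: 0.0436
grasp_force: 25.0
```

```bash
cat >> h.py <<'E'
def tilted(d,side=0,up=0,t=(.520,.178,-1.278)):
    x,y,a=t; return lambda p:[box(SZ,x+p[0]*np.cos(a)-p[1]*np.sin(a),y+p[0]*np.sin(a)+p[1]*np.cos(a),.0228+up,a+p[2],np.radians(13.9))]
E
python3 -c "
from plan import *
plan(slot(-.015,.0035,.0),.293,TILT)"
```

```text
meas [0.5162 0.1945 0.0233] z-axis [-0.067  0.23  -0.971] F [ 0.2 -1.  -0.5] open 0.0436 grip 25.0 t 6.6
xyz [-0.019 -0.012  0.035] rot [ 0.0011  0.0004 -0.0003]
```

Emit:
arm_command(xyz=[[-0.019,-0.012,0.015],[-0.019,-0.012,0.035],[-0.019,-0.012,0.035],[-0.019,-0.012,0.035]], rot=[[0.001,0,0],[0.001,0,0],[0.001,0,0],[0.001,0,0]])

```text
time: 7.1
position: [0.5151, 0.1928, 0.0196]
orientation: [-1.754, -2.36, -0.213]
contact_force: [-1.2, -2.9, 8.2]
opening: 0.0438
grasp_force: 25.0
```

```bash
python3 -c "
from plan import *
plan(slot(-.015,.0035,.0),.293,TILT)"
```

```text
meas [0.5151 0.1928 0.0196] z-axis [-0.069  0.229 -0.971] F [-1.2 -2.9  8.2] open 0.0438 grip 25.0 t 7.1
xyz [0.002 0.004 0.003] rot [-0.0001  0.0005 -0.0003]
```

Contact is gentle at about 8 N, at the expected height. I release and retract along the tool axis.

Emit:
arm_command(xyz=[[0,0,0],[0,0,0],[0,0,0],[0,0,-0.2],[0,0,-0.6],[0,0,-1],[0,0,-1]], rot=[[0,0,0],[0,0,0],[0,0,0],[0,0,0],[0,0,0],[0,0,0],[0,0,0]], fingers=64)

```text
time: 7.98
position: [0.5242, 0.1699, 0.1182]
orientation: [-1.756, -2.362, -0.217]
contact_force: [0.9, -0.1, -1.5]
opening: 0.064
grasp_force: 0.0
```

Emit:
arm_command(xyz=[[-0.5,0,-0.2],[-1,0,-0.2],[-1,0,-0.2],[-1,0,-0.2]], rot=[[0,0,0],[0,-0.06,0],[0,-0.121,0],[0,-0.121,0]])

```text
time: 8.48
position: [0.5493, 0.0742, 0.1099]
orientation: [-1.868, -2.521, 0.004]
contact_force: [-1.0, 0.3, 0.9]
opening: 0.0642
grasp_force: 0.0
```

```bash
python3 - <<'E'
from plan import *
from h import *
plan([.563,-.3755,.12],-1.44)
cams=[bot.camera(n) for n in("scene","side")]
v=[cv2.resize(c["frame"][y:y+100,x:x+133,::-1],(400,300),interpolation=cv2.INTER_CUBIC) for c,x,y in((cams[0],375,205),(cams[1],185,140))]
cv2.imwrite("pics/c4.png",np.hstack(v))
ms=[blob(c,T["red"],[.515,.19,.022])[0] for c in cams]; print([m.sum() for m in ms])
for C,M in ((cams,ms),(cams[:1],ms[:1]),(cams[1:],ms[1:])):
    p,f=fit(C,M,tilted(0),np.array([-.015,0,0])); print("  ",np.round(p,4),round(f,3))
E
```

```text
meas [0.5493 0.0742 0.1099] z-axis [-0.004  0.    -1.   ] F [-1.   0.3  0.9] open 0.0642 grip 0.0 t 8.47
xyz [-4.342 -1.179 -0.103] rot [-0.0021  0.0012  0.8678]
[np.float64(3254.0), np.float64(3789.0)]
   [-0.0157  0.0016 -0.0083] 1.408
   [-0.0158  0.0021 -0.0135] 0.674
   [-0.0138  0.0027 -0.0949] 0.731
```

View pics/c4.png

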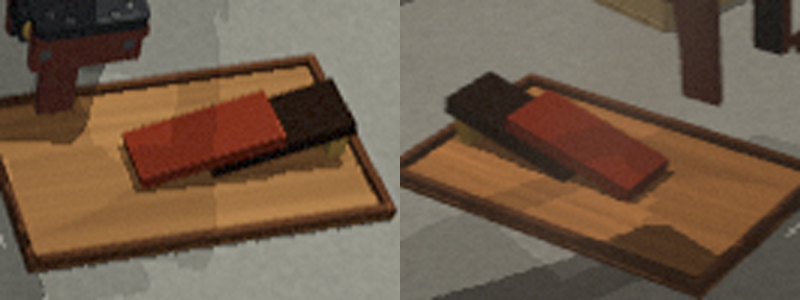

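The red-brown plaque lies over the dark plaque's lower half, in line with it: scene crop (205,138), side crop (588,145). A stricter mask will give its exact offset while I travel to the cream plaque.

```bash
python3 - <<'E'
from workcell import bot
from h import *
cams=[bot.camera(n) for n in("scene","side")]
for hm in (8,9):
    t=lambda h,s,v:((h<hm)|(h>172))&(s>150)&(v>55)
    ms=[cv2.morphologyEx(t(*np.moveaxis(cv2.cvtColor(c["frame"],cv2.COLOR_RGB2HSV).astype(int),2,0)).astype(np.uint8),cv2.MORPH_OPEN,np.ones((5,5))) for c in cams]
    for i,c in enumerate(cams):
        n,l,st,ce=cv2.connectedComponentsWithStats(ms[i]);u=proj(c,[.515,.19,.023])[0];k=1+np.argmin(np.hypot(*(ce[1:]-u).T));ms[i]=(l==k).astype(float)
    print([m.sum() for m in ms],[sil(c,tilted(0)([-.015,0,0])).sum() for c in cams])
    for C,M in ((cams,ms),(cams[:1],ms[:1]),(cams[1:],ms[1:])):
        p,f=fit(C,M,tilted(0),np.array([-.015,0,0])); print("  ",np.round(p,4),round(f,3))
E
```

```text
[np.float64(844.0), np.float64(192.0)] [np.float64(1059.8980392156864), np.float64(1007.6470588235294)]
   [-0.0151  0.0032  0.0727] 4.422
   [-0.0159  0.0004 -0.0702] 0.237
   [ 0.026  -0.0136  2.2486] 1.773
[np.float64(925.0), np.float64(255.0)] [np.float64(1059.8980392156864), np.float64(1007.6470588235294)]
   [-0.0158  0.0036  0.0231] 3.036
   [-0.0158  0.001  -0.0299] 0.137
   [-0.0203  0.0088  0.1089] 2.775
```

Emit:
arm_command(xyz=[[-0.5,-0.15,0],[-1,-0.3,0],[-1,-0.3,0],[-1,-0.3,0],[-1,-0.3,0],[-1,-0.3,0],[-1,-0.3,0],[-1,-0.3,0],[-1,-0.3,0],[-1,-0.3,0]], rot=[[0,0,0.09],[0,0,0.18],[0,0,0.27],[0,0,0.36],[0,0,0.45],[0,0,0.54],[0,0,0.63],[0,0,0.72],[0,0,0.81],[-0.002,0.001,0.868]])

```text
time: 9.93
position: [0.5512, -0.0322, 0.1109]
orientation: [-3.136, -0.191, -0.004]
contact_force: [0.1, 0.9, -0.0]
opening: 0.0639
grasp_force: 0.0
```

```bash
python3 -c "
from plan import *
plan([.563,-.3755,.11],-1.44)"
```

```text
meas [ 0.5512 -0.0322  0.1109] z-axis [ 0.002  0.    -1.   ] F [ 0.1  0.9 -0. ] open 0.0639 grip 0.0 t 9.93
xyz [-0.301  3.422  0.009] rot [-0.     -0.0011 -0.0044]
```

Emit:
arm_command(xyz=[[-0.05,0.5,0],[-0.1,1,0],[-0.1,1,0]], rot=[[0,0,-0.004],[0,0,-0.004],[0,0,-0.004]])

```text
time: 10.3
position: [0.5545, -0.1359, 0.1112]
orientation: [3.134, 0.205, 0.006]
contact_force: [0.2, 0.4, -0.5]
opening: 0.0641
grasp_force: 0.0
```

Emit:
arm_command(xyz=[[-0.05,0.5,0],[-0.1,1,0],[-0.1,1,0]], rot=[[0,0,0],[0,0,0],[0,0,0]])

```text
time: 10.68
position: [0.5579, -0.2353, 0.1112]
orientation: [3.134, 0.207, 0.006]
contact_force: [0.5, 0.9, -0.1]
opening: 0.0639
grasp_force: 0.0
```

Emit:
arm_command(xyz=[[-0.05,0.5,0],[-0.1,1,0],[-0.1,1.4,0]], rot=[[0,0,0],[0,0,0],[0,0,0]])

```text
out of range: row 3 has 1.4, outside -1 to 1
```

```bash
python3 -c "
from plan import *
plan([.563,-.3755,.0025],-1.44)"
```

```text
meas [ 0.5579 -0.2353  0.1112] z-axis [ 0.004 -0.001 -1.   ] F [ 0.5  0.9 -0.1] open 0.0639 grip 0.0 t 10.68
xyz [-0.138  1.395  1.089] rot [ 0.0007 -0.0017  0.0005]
```

Emit:
arm_command(xyz=[[-0.05,0.5,0],[-0.1,1,0],[-0.1,1,0]], rot=[[0,0,0],[0,0,0],[0,0,0]])

```text
time: 11.05
position: [0.5614, -0.3349, 0.1112]
orientation: [3.133, 0.208, 0.005]
contact_force: [-0.1, 0.7, -0.3]
opening: 0.064
grasp_force: 0.0
```

Emit:
arm_command(xyz=[[-0.038,0.4,0.2],[-0.038,0.4,0.6],[-0.038,0.4,0.6],[-0.038,0.4,0.6]], rot=[[0,-0.002,0],[0,-0.002,0],[0,-0.002,0],[0,-0.002,0]])

```text
time: 11.55
position: [0.5631, -0.3716, 0.0521]
orientation: [3.134, 0.214, -0.003]
contact_force: [0.3, 0.8, 1.2]
opening: 0.0641
grasp_force: 0.0
```

```bash
python3 -c "
from plan import *
plan([.563,-.3755,.0025],-1.44)"
```

```text
meas [ 0.5631 -0.3716  0.0521] z-axis [-0.002 -0.    -1.   ] F [0.3 0.8 1.2] open 0.0641 grip 0.0 t 11.55
xyz [-0.005  0.038  0.496] rot [0.0001 0.0009 0.0028]
```

Emit:
arm_command(xyz=[[-0.005,0.038,0.1],[-0.005,0.038,0.35],[-0.005,0.038,0.47],[-0.005,0.038,0.493],[-0.005,0.038,0.493]], rot=[[0,0.001,0.003],[0,0.001,0.003],[0,0.001,0.003],[0,0.001,0.003],[0,0.001,0.003]])

```text
time: 12.18
position: [0.563, -0.3774, 0.0026]
orientation: [3.133, 0.203, 0.001]
contact_force: [-0.2, -0.1, -0.3]
opening: 0.0643
grasp_force: 0.0
```

```bash
python3 -c "
from plan import *
plan([.563,-.3755,.0025],-1.44)"
```

```text
meas [ 0.563  -0.3774  0.0026] z-axis [ 0.001 -0.002 -1.   ] F [-0.2 -0.1 -0.3] open 0.0643 grip 0.0 t 12.18
xyz [ 0.002 -0.019  0.001] rot [ 0.0008 -0.0004 -0.0008]
```

Emit:
arm_command(xyz=[[0,-0.015,0],[0,-0.015,0],[0,-0.015,0],[0,-0.015,0],[0,-0.015,0],[0,-0.015,0]], rot=[[0,0,0],[0,0,0],[0,0,0],[0,0,0],[0,0,0],[0,0,0]], fingers=30)

```text
time: 12.92
position: [0.5628, -0.3759, 0.0027]
orientation: [3.133, 0.203, 0.001]
contact_force: [-0.4, 0.7, 5.0]
opening: 0.0436
grasp_force: 25.0
```

Emit:
arm_command(xyz=[[0,0,-0.5],[0,0,-1],[0,-0.5,-1],[0,-1,-1],[0,-1,-1],[0,-1,-1]], rot=[[0,0,0],[0,0,0],[0,0,0],[0,0,0],[0,0,0],[0,0,0]])

```text
time: 13.68
position: [0.5499, -0.2768, 0.102]
orientation: [3.133, 0.204, 0.001]
contact_force: [0.1, -1.2, -0.4]
opening: 0.0439
grasp_force: 25.0
```

```bash
python3 -c "
from plan import *
plan(slot(.035,.0035,.08),.293,TILT)"
```

```text
meas [ 0.5499 -0.2768  0.102 ] z-axis [ 0.001 -0.002 -1.   ] F [ 0.1 -1.2 -0.4] open 0.0439 grip 25.0 t 13.68
xyz [ 0.348 -4.211  0.018] rot [ 0.106   0.0899 -0.8621]
```

Emit:
arm_command(xyz=[[0.05,-0.5,0],[0.08,-1,0],[0.08,-1,0]], rot=[[0,0,0],[0,0,0],[0,0,0]])

```text
time: 14.05
position: [0.5441, -0.1744, 0.1015]
orientation: [-3.135, -0.206, 0.002]
contact_force: [-0.2, 0.5, -0.7]
opening: 0.0435
grasp_force: 25.0
```

Emit:
arm_command(xyz=[[0.05,-0.5,0],[0.08,-1,0],[0.08,-1,0],[0.08,-1,0],[0.08,-1,0],[0.08,-1,0],[0.08,-1,0],[0.08,-1,0],[0.08,-1,0],[0.08,-1,0]], rot=[[0,0,-0.09],[0,0,-0.18],[0,0,-0.27],[0,0,-0.36],[0,0,-0.45],[0,0,-0.54],[0,0,-0.63],[0,0,-0.72],[0,0,-0.81],[0,0,-0.866]])

```text
time: 15.3
position: [0.5411, -0.0782, 0.1018]
orientation: [1.871, 2.52, -0.001]
contact_force: [-0.3, -0.7, -0.6]
opening: 0.0441
grasp_force: 25.0
```

```bash
python3 -c "
from plan import *
plan(slot(.035,.0035,.08),.293,TILT)"
```

```text
meas [ 0.5411 -0.0782  0.1018] z-axis [ 0.002 -0.002 -1.   ] F [-0.3 -0.7 -0.6] open 0.0441 grip 25.0 t 15.3
xyz [2.172 0.539 0.019] rot [0.0005 0.1225 0.0002]
```

Emit:
arm_command(xyz=[[0.5,0.13,0],[1,0.26,0],[1,0.26,0]], rot=[[0,0,0],[0,0,0],[0,0,0]])

```text
time: 15.68
position: [0.5369, 0.0284, 0.1016]
orientation: [1.873, 2.521, -0.0]
contact_force: [-0.4, 0.6, -1.0]
opening: 0.0435
grasp_force: 25.0
```

Emit:
arm_command(xyz=[[0.5,0.14,0],[0.98,0.27,0.02],[0.98,0.27,0.02],[0.98,0.27,0.02],[0.98,0.27,0.02]], rot=[[0,0.06,0],[0,0.122,0],[0,0.122,0],[0,0.122,0],[0,0.122,0]])

```text
time: 16.3
position: [0.5342, 0.1274, 0.0996]
orientation: [-1.758, -2.358, -0.214]
contact_force: [-0.2, -1.2, -0.8]
opening: 0.044
grasp_force: 25.0
```

```bash
python3 -c "
from plan import *
plan(slot(.035,.0035,.02),.293,TILT)"
```

```text
meas [0.5342 0.1274 0.0996] z-axis [-0.068  0.229 -0.971] F [-0.2 -1.2 -0.8] open 0.044 grip 25.0 t 16.3
xyz [0.034 0.009 0.628] rot [ 0.0006  0.0007 -0.0016]
```

Emit:
arm_command(xyz=[[0.034,0.009,0.3],[0.034,0.009,0.58],[0.034,0.009,0.628],[0.034,0.009,0.628]], rot=[[0,0,-0.001],[0,0,-0.001],[0,0,-0.001],[0,0,-0.001]])

```text
time: 16.8
position: [0.5296, 0.1464, 0.0397]
orientation: [-1.754, -2.359, -0.214]
contact_force: [0.7, 0.8, -0.5]
opening: 0.0434
grasp_force: 25.0
```

```bash
python3 - <<'E'
from plan import *
from h import *
plan(slot(.035,.0035,.003),.293,TILT)
cams=[bot.camera(n) for n in("scene","side")]
v=[cv2.resize(c["frame"][y:y+100,x:x+133,::-1],(400,300),interpolation=cv2.INTER_CUBIC) for c,x,y in((cams[0],375,205),(cams[1],185,140))]
cv2.imwrite("pics/c5.png",np.hstack(v))
E
```

```text
meas [0.5296 0.1464 0.0397] z-axis [-0.069  0.23  -0.971] F [ 0.7  0.8 -0.5] open 0.0434 grip 25.0 t 16.8
xyz [-0.053 -0.     0.165] rot [ 0.0004  0.0001 -0.0002]
```

View pics/c5.png

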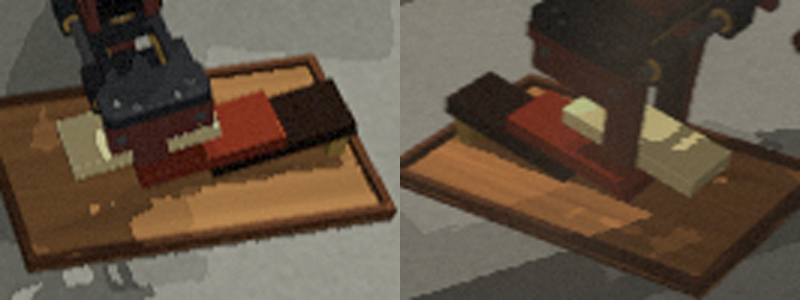

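The cream plaque hovers over the red-brown's lower half, parallel and in line: scene crop (140,145), side crop (650,145). I lower it in small steps.

Emit:
arm_command(xyz=[[-0.03,0,0.1],[-0.053,0,0.165],[-0.057,0,0.18],[-0.06,0,0.194],[-0.06,0,0.194],[-0.06,0,0.194]], rot=[[0,0,0],[0,0,0],[0,0,0],[0,0,0],[0,0,0],[0,0,0]])

```text
time: 17.65
position: [0.5293, 0.1454, 0.0199]
orientation: [-1.753, -2.359, -0.214]
contact_force: [-2.8, -1.4, 8.2]
opening: 0.0437
grasp_force: 25.0
```

```bash
python3 -c "
from plan import *
plan(slot(.035,.0035,.0),.293,TILT)"
```

```text
meas [0.5293 0.1454 0.0199] z-axis [-0.069  0.23  -0.971] F [-2.8 -1.4  8.2] open 0.0437 grip 25.0 t 17.65
xyz [-0.004  0.005  0.004] rot [ 0.     -0.0002 -0.0001]
```

Emit:
arm_command(xyz=[[0,0,0],[0,0,0],[0,0,0],[0,0,-0.2],[0,0,-0.6],[0,0,-1],[0,0,-1]], rot=[[0,0,0],[0,0,0],[0,0,0],[0,0,0],[0,0,0],[0,0,0],[0,0,0]], fingers=64)

```text
time: 18.52
position: [0.5393, 0.1221, 0.1188]
orientation: [-1.756, -2.363, -0.22]
contact_force: [-0.2, 0.4, 0.3]
opening: 0.0637
grasp_force: 0.0
```

Emit:
arm_command(xyz=[[-0.5,0,-0.2],[-1,0,-0.2],[-1,0,-0.2],[-1,0,-0.2],[-1,0,-0.2]], rot=[[0,0,0],[0,0,0],[0,-0.06,0],[0,-0.122,0],[0,-0.122,0]])

```text
time: 19.15
position: [0.5641, 0.027, 0.1104]
orientation: [-1.869, -2.524, 0.002]
contact_force: [-0.2, 0.5, -0.3]
opening: 0.0641
grasp_force: 0.0
```

Emit:
arm_command(xyz=[[-0.5,0,-0.4],[-0.6,0,-0.9],[-0.6,0,-0.9],[-0.6,0,-0.9],[-0.6,0,-0.9]], rot=[[0,0,0],[0,0,0],[0,0,0],[0,0,0],[0,0,0]])

```text
time: 19.77
position: [0.5817, -0.0318, 0.1997]
orientation: [-1.872, -2.52, 0.002]
contact_force: [-0.3, -0.3, -0.4]
opening: 0.0639
grasp_force: 0.0
```

```bash
python3 - <<'E'
from plan import *
from h import *
s=bot.state();print(s["position"],s["time"])
cams=[bot.camera(n) for n in("scene","side","wrist")]
out=[]
for c,x,y,w in((cams[0],370,205,140),(cams[1],180,150,150)):
    for ov in(0,1):
        S=6; v=cv2.resize(c["frame"][:,:,::-1],None,fx=S,fy=S,interpolation=cv2.INTER_CUBIC)
        if ov:
            for d,col in((-.065,(255,255,0)),(-.015,(255,0,255)),(.035,(255,0,0))):
                b=tilted(0)([d,0,0])[0]; q=(S*(proj(c,b)+.5)).astype(int)[[1,3,7,5]]  # top face
                cv2.polylines(v,[q],True,col,1)
        out.append(cv2.resize(v[y*S:y*S+int(w*.75*S),x*S:x*S+w*S],(400,300),interpolation=cv2.INTER_AREA))
cv2.imwrite("pics/c6.png",np.vstack([np.hstack(out[:2]),np.hstack(out[2:])]))
cv2.imwrite("pics/w6.png",cams[2]["frame"][:,:,::-1])
E
```

```text
[ 0.58167655 -0.03181045  0.19972372] 19.775
```

View pics/c6.png

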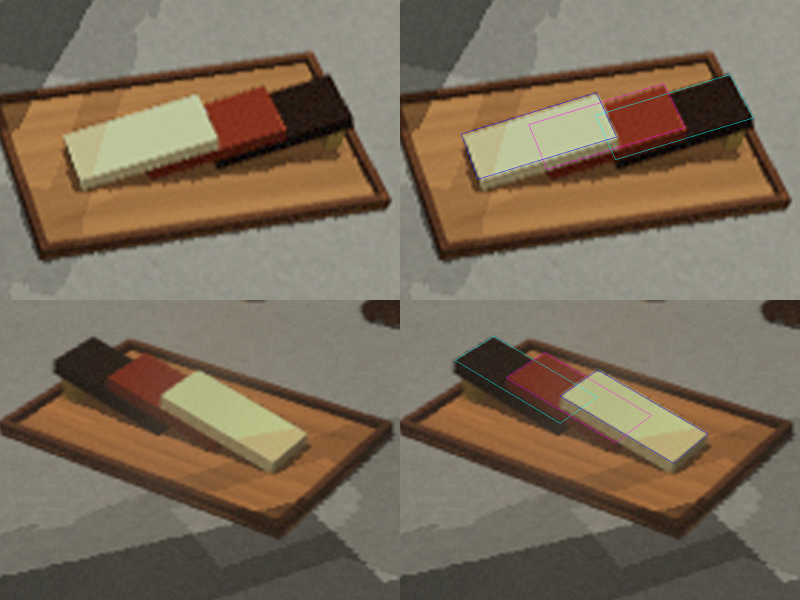

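View pics/w6.png

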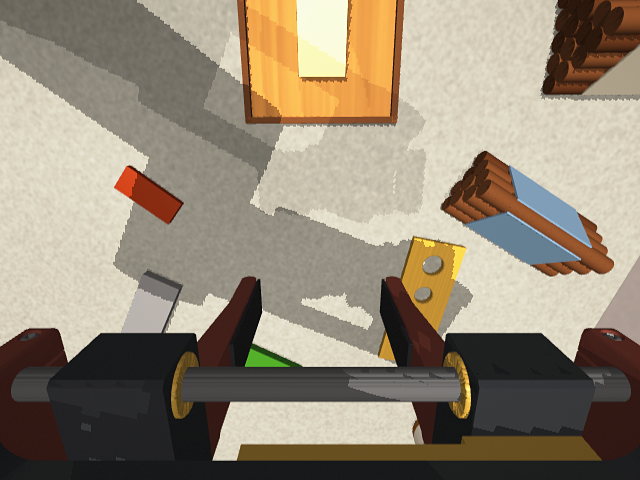

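The overlays match all three shingles in both views: cream top at scene crop (140,140), and red-brown and dark stepping up evenly behind it. The wrist view shows the cream plaque square in the tray at (322,40), with the green one not moved. I hand the job in.

```bash
python3 -c "
from workcell import bot
print(bot.job_done())"
```

```text
the job is handed in; nothing more can be done
None
```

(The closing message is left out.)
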